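Check the air receiver with the stick gauge

TASK

Take the stick pressure gauge off its two V rests, press its brass chuck squarely down onto the valve stem of the blue air receiver until it seats and the stem gives a little in its rubber, and keep it seated there for about a second so that the air pushes the white rod out to its reading. Do not press so hard that the stem bottoms in its rubber. Then lift the gauge off and lay it back in its V rests the way it lay, with the rod left out to show the reading, and leave the other things on the bench alone.

Things in the scene. Friction and masses are not known exactly. Their poses are not given: they have to be found in the camera images.
- gauge: loose stick gauge, 120 g. Origin at the centre of its ribbed black head (32 mm along x, 24 across y, 28 high), z up. Grip the head, fingers closing along y, with 40 N or more: the press pushes it up. A 16 mm aluminium barrel runs from the head to x = +80 mm, where a white rod with a red end comes out along +x; a 16 mm stub goes to x = -42 mm. Below hangs the round brass chuck
- gauge_mouth (a point): centre of the chuck's open mouth, on the gauge, 46 mm below the gauge's origin; axes of the gauge. The mouth is 28 mm wide outside; inside, a funnel 26 mm wide narrows to a 16 mm bore 6 mm above the mouth; 20 mm above the mouth is the shoulder that seats on the stem's top, with a sprung 9 mm piston in its middle
- rod (a joint): how far the rod is out (m): 0 to 0.030, starts at 0 to 0.003. It goes out 2.5 mm for each mm that the valve's pin pushes the piston in (0.8 N per mm), and friction (0.5 N) leaves it there when the gauge is lifted off. The hidden pressure decides the reading: about 12 to 25 mm once seated
- tank: blue air receiver, fixed: a lying cylinder 72 mm in diameter, 130 mm long along its y axis, its top 80 mm above the bench; origin at bench height under its middle, z up. Midway on top stands the upright valve: steel boss 23 mm wide, black rubber neck 17 mm wide, brass stem 14 mm wide rising 28 mm above the neck, and a thin steel pin 3 mm wide standing 11 mm above the stem
- port (a point): on the valve's axis, on top of the boss, 86 mm above the bench; axes of the tank. The stem's top is 116 to 140 mm above the bench, different each time and not told. The air holds the pin up with a hidden constant 5 to 9 N: a gauge pressed down meets the pin 11 mm before it seats; the force climbs to that value, stays there while the pin goes in, and climbs again on the stem
- stem (a joint): how far the brass stem is pushed down in its rubber neck (m): 0 free, bottoms hard at 0.0036; takes 1 N to start, then 4 N per mm, and springs back. Seated is 0.001 or more; with the pin's force that is about 10 to 14 N in all. A press of 15 to 18 N, held steadily, is right; over 20 N may bottom it
- rack: grey rest, fixed: base plate 130 x 62 x 8 mm with two steel V blocks 8 mm thick at x = -30 and x = +62 mm in its frame, open upward at 90 degrees, their tops 106 mm above the bench. The gauge lies in them, barrel along the rack's x axis, rod end toward +x, chuck hanging between. Origin at bench height under the gauge's head
- rack_seat (a point): where the gauge's origin is when it lies in the rest: 100 mm above the bench over the rack's origin; its axes are those of the rack
- flux_tin: bystander: round white tin with a green lid, 54 x 54 x 19 mm, origin under its middle
- usb_stick: bystander: red memory stick, 18 x 54 x 9 mm, origin under its middle
- heatsink: bystander: finned aluminium heat sink, 40 x 40 x 20 mm, origin under its middle
- tip_cleaner: bystander: dark round pot with brass wool, 47 mm wide, 38 mm high, origin under its middle

How it is judged (in metres and radians):
On the way, in this order (a step that is already met when the one before it is completed fails the run):
1. the gauge is lifted off its rest (z of gauge in the frame of rack_seat above 0.02 m), for 0.2 s.
2. the gauge is seated squarely on the valve stem, the stem pushed at least 1 mm into its rubber, for 0.5 s, and the rod is out by at least 10 mm (value of joint stem above 0.001 m and contact force between gauge and tank above 5 N and horizontal distance between gauge_mouth and port below 0.005 m and angle between gauge's own z axis and vertical below 0.1 rad and value of joint rod above 0.01 m), for 0.5 s.
At the end, for the whole second after the job is handed in: the gauge lies at rest in both V blocks the way it lay (origin within 9 mm of its seat, barrel within 0.1 rad of the rest's x axis, chuck down within 0.25 rad), released, with the rod still out by at least 10 mm (distance between gauge and rack_seat below 0.009 m and angle between the x axis of gauge and the x axis of rack, either way round below 0.1 rad and angle between gauge's own z axis and vertical below 0.25 rad and linear speed of gauge below 0.02 m/s and contact force between gauge and rack above 0.3 N and value of joint rod above 0.01 m); the robot touches nothing.
It fails at once if the gauge is pressed on the receiver or its valve with more than 25 N (contact force between gauge and tank above 25 N).
It fails at once if the stem bottoms in its rubber (value of joint stem above 0.0035 m).
It fails at once if the robot itself pushes on the receiver or its valve with more than 15 N (contact force between the arm and tank above 15 N).
It fails at once if a bystander is moved more than 30 mm (distance of any of flux_tin, usb_stick, heatsink, tip_cleaner from where it was at the start of the episode above 0.03 m).
It also fails if it takes over 72 s, if anything falls off the work surface, if the arm or the gripper's body presses on something with over 40 N, if the wrist force passes 120 N, or if a joint passes its speed limit or range.

ROBOT

A 6-joint arm with a two-finger parallel gripper is mounted at the origin on a cart in front of the work surface, level with it; the furniture and walls round the work are solid. World frame = base frame: x ahead of the robot, y to its left, z up, the work surface at z = 0. Lengths are in m, angles in degrees, forces in N, time in s.
With the tool pointing down it reaches from about 0.3 to 0.75 m from the base axis. Payload 8.5 kg.
Tool frame: the origin (TCP) lies at the very end of the fingers, on their centre line; the grasp point (between the pads) lies 19 mm behind it (env.hold_point_z is the distance from the TCP to the grasp point, in m); z points along the fingers, y is the line along which they close (so a half turn about z gives the same grasp; the last joint's range is limited). The gripper opens to 85 mm and grips with 20 to 120 N. Pads are 22 mm wide; open, the fingers measure 114 mm over their backs; the gripper's body (76 mm by 85 mm) begins 54 mm behind the grasp point. The pads swing forward as they close: fully open they stand 13 mm farther back than shut.
Start: joints at [62.034, 21.807, 74.336, -0, 83.858, -12.336], TCP at [0.148, 0.53, 0.231] pointing down, gripper open.
Joint ranges: [-178.18, 178.18], [-50.72, 133.34], [12.68, 142.11], [-81.47, 261.47], [9.98, 163.14], [-165.26, 165.26]. Speed limits (degrees/s): [136.94, 136.94, 180, 180, 180, 180].

INTERFACE

Orientations are given as a 3x3 rotation matrix whose columns are the frame's x, y, z axes.
In Python, from rig import env, optics gives the robot as it stands.
- The arm moves only by the shell command python3 -m jog 'ROWS' [OPENING] [FORCE]. ROWS is JSON, a list of rows, each an object with "linear": the shift along the tool's x, y, z in units of 40 mm (1.0 is 40 mm), a list of three; "roll": the turn about the tool's z in units of 5 degrees (1.0 is 5 degrees). A call has 1 to 12 rows; each row shifts and turns the commanded pose from where the row before left it, along the tool's axes as they then stand; what a row does not reach is not made up. A row lasts 1/12 s, in which the tool goes at most 41.7 mm and 7.16 degrees, less where a joint would pass 70% of its speed; a pose out of reach is approached as far as the arm can. A call is refused whole if a number of a shift passes 1 or a number of a turn 1, either way. A call with a gripper value outside its range is refused whole. OPENING is the opening, from -1 (shut) to 1 (fully open), set as the call begins (- or left out, the last holds). The fingers move at their own pace and stop on an object; FORCE is the grip in N (left out, the last holds). Time passes only in rows, so rows that do not move let the fingers close. It gives the time, the measured TCP pose, the force, the opening and the grip force at its end, in the units of the state.
- env.observe(): the state, without advancing time (a new reading comes with each control period).
- optics.get_image(name): name is "side" or "top" or "wrist"; returns the picture (480x640x3 uint8, red, green, blue); there is no depth.
- optics.calibration(name): a dict with "fov_y" (degrees; the focal length in pixels is half the picture's height over the tangent of half this angle, whatever the lens; pixels are square), "cx", "cy" (the principal point, pixels), "T" (4x4, takes a point from camera to world coordinates). Camera axes: x right, y down, z forward; pixel columns grow to the right and rows downward; lengths in m; the calibration is good to about 2 mm. A picture is of the moment at which its call begins: read the wrist's pose just before it. calibration takes no time and is no camera call; for the wrist camera it gives the pose at the moment of the call.
- env.close_job(): hands the job in; it is judged then, once.
The state is a dict: "time_s": time; "q": joint angles; "qvel": joint speeds; "joint_efforts": joint torques, N m; "position": TCP position; "tool_rot": TCP orientation; "ft_force": force on the tool from outside, world axes, zero at the start; "wrist_torque": the same for the moment, N m; "grip_width": finger opening in m; "gripper_force": force on a finger pad.
Only numpy, scipy, OpenCV 4.12 (cv2) and the standard library are available. Lean on these libraries where they do the work, as an engineer would, in place of code of your own. Each camera call takes 0.05 s, during which the arm holds its last target. There are 200 camera calls.

## Working session

There is one attempt and no reset: what is moved stays moved. The work goes in short steps, Python scripts to look and compute and a shell command to move; the robot and the scene stay as the last step left them, time stands still between calls to the robot, and variables do not carry over. Pictures are saved under pics/ and viewed, at most 10 in all, crops included, and the job is handed in when it is done.

```bash
mkdir -p pics; ls
python3 - <<'E'
from rig import env, optics
import cv2, numpy as np
for n in("side","top","wrist"):
    c=optics.calibration(n); im=optics.get_image(n); cv2.imwrite(f"pics/{n}0.png",im[:,:,::-1]); print(n,c["fov_y"],c["cx"],c["cy"],np.round(c["T"],4).tolist())
s=env.observe(); print(s["time_s"],s["position"],np.round(s["tool_rot"],3).tolist(),s["ft_force"],s["grip_width"],env.hold_point_z)
E
```

```text
pics
side 47.748350353058974 307.8915056155435 243.76427035864492 [[-0.9974, -0.023, 0.0685, 0.4975], [-0.0709, 0.494, -0.8666, 0.8718], [-0.0139, -0.8692, -0.4943, 0.6112], [0.0, 0.0, 0.0, 1.0]]
top 53.33075721190368 321.6344870041689 235.82970907229128 [[0.0037, -0.9926, 0.1218, 0.4869], [-0.9997, -0.0005, 0.0257, -0.0495], [-0.0255, -0.1218, -0.9922, 0.94], [0.0, 0.0, 0.0, 1.0]]
wrist 67.91308885867723 320.17047721438536 241.59846049130303 [[0.2702, 0.9269, 0.2604, 0.0801], [0.9628, -0.2598, -0.0743, 0.5483], [-0.0012, 0.2708, -0.9626, 0.3736], [0.0, 0.0, 0.0, 1.0]]
0.15 [0.14808283 0.52946448 0.23084922] [[-0.963, 0.269, -0.001], [0.269, 0.963, -0.001], [0.0, -0.001, -1.0]] [-0.11481468 -0.03162629  0.39925872] 0.08526300050063466 0.0187
```

View pics/top0.png

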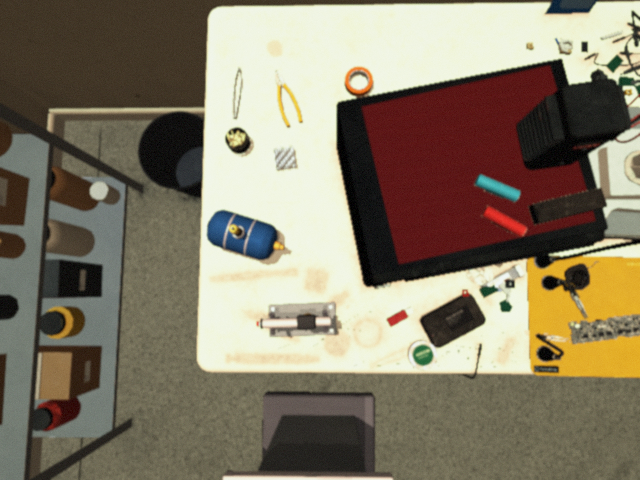

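View pics/side0.png

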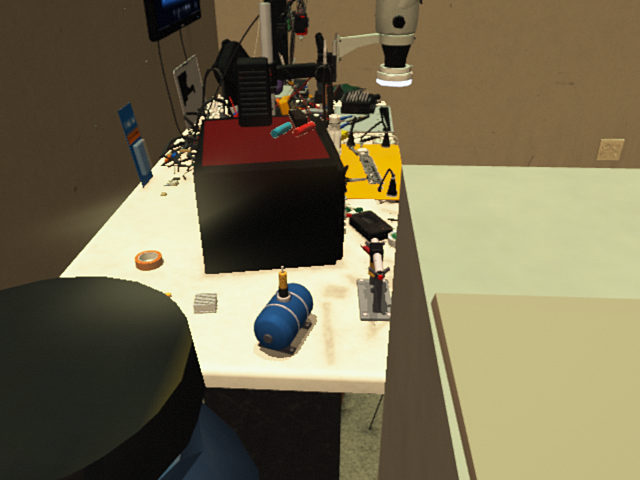

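The top view shows the gauge on its rest: head near (307,322), red rod end near (258,323). The valve is near (236,230). In the side view the pin tip is near (283,267). I'll zoom in on both.

Run:
```python
import cv2, numpy as np
t=cv2.imread("pics/top0.png"); s=cv2.imread("pics/side0.png")
a=cv2.resize(t[200:345,200:345],(580,580),interpolation=cv2.INTER_CUBIC)
cv2.imwrite("pics/c1.png",a)
b=cv2.resize(s[230:355,250:400],(750,600)[:2],interpolation=cv2.INTER_CUBIC); b=cv2.resize(s[230:350,250:400],(750,600),interpolation=cv2.INTER_CUBIC)
cv2.imwrite("pics/c2.png",b)
```

```text
(no output)
```

View pics/c1.png

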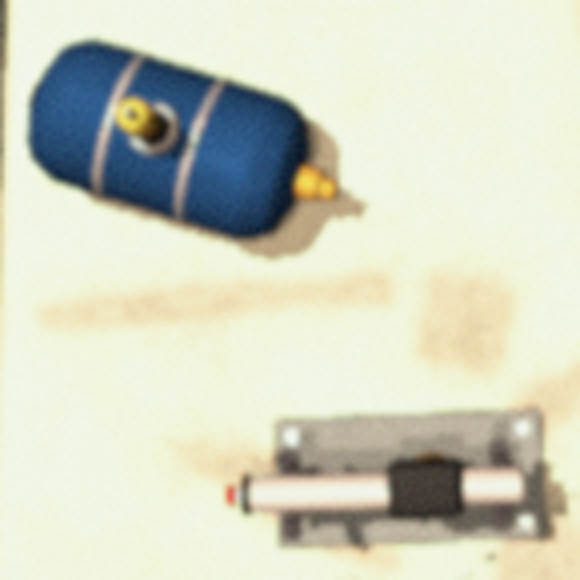

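View pics/c2.png

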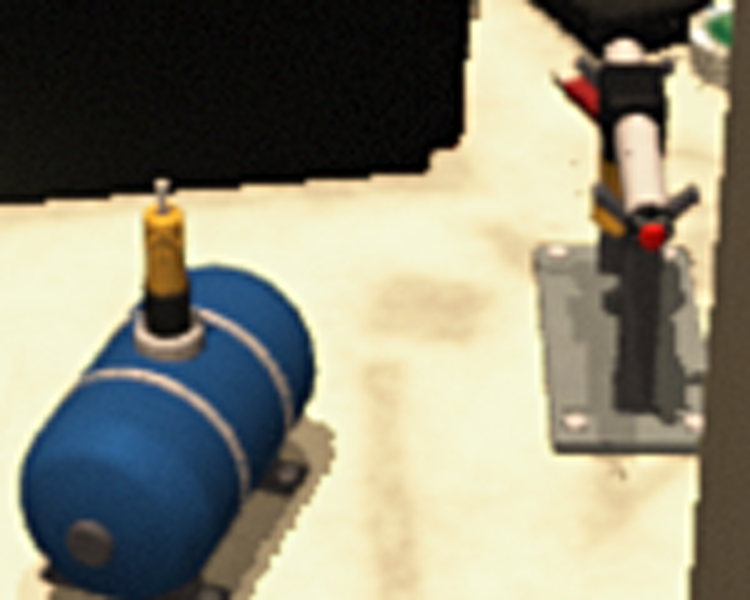

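The crops show the stem top at about (232.5,228.5) in the top view and (282.7,272) in the side view. The head centre is at (306,321.5), with the barrel between (261,323) and (331,321). I'll triangulate these.

```bash
cat > h.py <<'E'
import numpy as np
from rig import env, optics
def ray(n,u,v,c=None):
    c=c or optics.calibration(n); f=240/np.tan(np.radians(c["fov_y"]/2)); T=np.array(c["T"])
    return T[:3,3], T[:3,:3]@np.array([(u-c["cx"])/f,(v-c["cy"])/f,1])
def plane(n,u,v,z,c=None):
    o,d=ray(n,u,v,c); return o+d*(z-o[2])/d[2]
def tri(*rs):
    A=np.zeros((3,3));b=np.zeros(3)
    for o,d in rs:
        d=d/np.linalg.norm(d);P=np.eye(3)-np.outer(d,d);A+=P;b+=P@o
    p=np.linalg.solve(A,b)
    return p,[np.linalg.norm(np.cross(p-o,d/np.linalg.norm(d))) for o,d in rs]
E
python3 - <<'E'
from h import *
import cv2
np.set_printoptions(precision=4,suppress=True)
print("stem",*tri(ray("top",232.4,228.5),ray("side",282.5,272.2)))
print("boss top",plane("top",238.3,232.2,.086),"side",plane("side",283.6,295.8,.086))
print("head",plane("top",306,321.5,.114)); a=plane("top",260.8,323.1,.1);b=plane("top",330.8,321,.1);print("rod end",a,"stub",b,"len",np.linalg.norm(a-b), np.degrees(np.arctan2(*(a-b)[[1,0]])))
t=cv2.imread("pics/top0.png").astype(int)
m=(t.max(2)<90); m[:308]=0;m[336:]=0;m[:,:294]=0;m[:,320:]=0
n,l,s,c=cv2.connectedComponentsWithStats(m.astype('uint8')); print(s[1:],c[1:])
E
```

```text
stem [0.599  0.125  0.1303] [np.float64(0.00016314605492801637), np.float64(0.00016314605492813997)]
boss top [0.5982 0.1236 0.086 ] side [0.5985 0.1291 0.086 ]
head [ 0.441  -0.0019  0.114 ]
rod end [0.4371 0.0775 0.1   ] stub [ 0.4413 -0.0442  0.1   ] len 0.1217177566471949 91.98419643063326
[[297 314  19  16 256]] [[306.2031 321.6562]]
```

Run:
```python
from h import *
np.set_printoptions(precision=4,suppress=True)
p=plane("side",341,262,0); print("box bottom corner",p)
q=plane("side",196,272,0); print("left",q)
for z in (.1,.15,.2,.25): print(z,"side",plane("side",343,159,z),plane("side",197,172,z),"top",plane("top",370,285,z),plane("top",337,104,z))
```

```text
box bottom corner [ 0.5054 -0.124   0.    ]
left [ 0.8085 -0.0692  0.    ]
0.1 side [ 0.5082 -0.4775  0.1   ] [ 0.8716 -0.3742  0.1   ] top [ 0.5036 -0.1125  0.1   ] [ 0.8333 -0.055   0.1   ]
0.15 side [ 0.5071 -0.3455  0.15  ] [ 0.8351 -0.2524  0.15  ] top [ 0.5026 -0.1087  0.15  ] [ 0.8127 -0.0547  0.15  ]
0.2 side [ 0.5061 -0.2136  0.2   ] [ 0.7985 -0.1305  0.2   ] top [ 0.5016 -0.105   0.2   ] [ 0.792  -0.0543  0.2   ]
0.25 side [ 0.505  -0.0816  0.25  ] [ 0.7619 -0.0087  0.25  ] top [ 0.5006 -0.1012  0.25  ] [ 0.7714 -0.054   0.25  ]
```

View pics/wrist0.png

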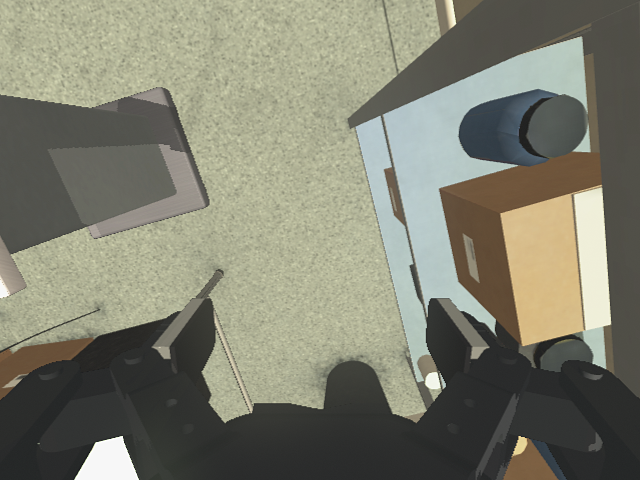

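The wrist view shows floor, with a shelf on the right (+y). Moving toward −y is clear. I'll traverse to above the gauge.

```bash
python3 -m jog '[{"linear":[-0.66,-0.68,0],"roll":0},{"linear":[-0.66,-0.68,0],"roll":0},{"linear":[-0.66,-0.68,0],"roll":0},{"linear":[-0.66,-0.68,0],"roll":0},{"linear":[-0.66,-0.68,0],"roll":0},{"linear":[-0.66,-0.68,0],"roll":0},{"linear":[-0.66,-0.68,0],"roll":0},{"linear":[-0.66,-0.68,0],"roll":0}]' 1 60
python3 -m jog '[{"linear":[-0.66,-0.68,0],"roll":0},{"linear":[-0.66,-0.68,0],"roll":0},{"linear":[-0.66,-0.68,0],"roll":0},{"linear":[-0.66,-0.68,0],"roll":0},{"linear":[-0.66,-0.68,0],"roll":0},{"linear":[-0.66,-0.68,0],"roll":0},{"linear":[-0.66,-0.68,0],"roll":0},{"linear":[-0.66,-0.68,0],"roll":0},{"linear":[0,0,0],"roll":0},{"linear":[0,0,0],"roll":0}]'
```

```text
time_s: 0.82
position: [0.2932, 0.2615, 0.2313]
tool_rot: [[-0.963, 0.269, 0.0], [0.269, 0.963, 0.0], [-0.0, 0.0, -1.0]]
ft_force: [1.1, -0.3, -0.6]
grip_width: 0.0853
gripper_force: 0.0
time_s: 1.65
position: [0.4381, -0.0046, 0.2308]
tool_rot: [[-0.962, 0.272, -0.001], [0.272, 0.962, 0.0], [0.001, 0.0, -1.0]]
ft_force: [0.7, 0.5, -0.2]
grip_width: 0.0855
gripper_force: 0.0
```

```bash
python3 -m jog '[{"linear":[0,0,0],"roll":1},{"linear":[0,0,0],"roll":1},{"linear":[0,0,0],"roll":1},{"linear":[0,0,0],"roll":1},{"linear":[0,0,0],"roll":1},{"linear":[0,0,0],"roll":1},{"linear":[0,0,0],"roll":1},{"linear":[0,0,0],"roll":1}]'
python3 -m jog '[{"linear":[0,0,0],"roll":1},{"linear":[0,0,0],"roll":1},{"linear":[0,0,0],"roll":1},{"linear":[0,0,0],"roll":1},{"linear":[0,0,0],"roll":1},{"linear":[0,0,0],"roll":1},{"linear":[0,0,0],"roll":0.5},{"linear":[0,0,0],"roll":0},{"linear":[0,0,0],"roll":0},{"linear":[0,0,0],"roll":0}]'
python3 - <<'E'
from h import *
import cv2
c=optics.calibration("wrist"); im=optics.get_image("wrist"); cv2.imwrite("pics/w1.png",im[:,:,::-1])
np.save("w1T.npy",c["T"]); s=env.observe(); print(s["position"],np.round(s["tool_rot"],4).tolist(),np.round(s["q"],1))
E
```

```text
time_s: 2.32
position: [0.437, -0.002, 0.2313]
tool_rot: [[-0.562, 0.827, -0.0], [0.827, 0.562, 0.0], [0.0, -0.0, -1.0]]
ft_force: [-0.5, 0.3, -0.4]
grip_width: 0.0855
gripper_force: 0.0
time_s: 3.15
position: [0.4374, -0.0026, 0.2314]
tool_rot: [[-0.035, 0.999, -0.0], [0.999, 0.035, 0.0], [0.0, -0.0, -1.0]]
ft_force: [0.2, -0.5, 0.5]
grip_width: 0.0851
gripper_force: 0.0
[ 0.43747735 -0.00280545  0.23134837] [[-0.0345, 0.9994, -0.0001], [0.9994, 0.0345, 0.0001], [0.0001, -0.0001, -1.0]] [-15.9  10.5  90.8   0.   78.8 -17.9]
```

View pics/w1.png

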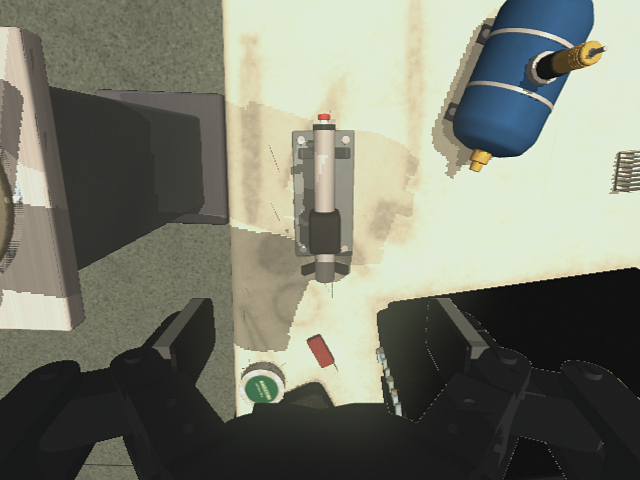

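The wrist view shows the head near (325,232), the barrel running from (324,127) to (325,280), and the valve's pin tip near (604,48). I'll cross-check these.

Run:
```python
from h import *
import cv2
np.set_printoptions(precision=4,suppress=True)
c=optics.calibration("wrist")
im=cv2.imread("pics/w1.png").astype(int)
m=(im.max(2)<75); m[:200]=0;m[262:]=0;m[:,:305]=0;m[:,348:]=0
n,l,s,cc=cv2.connectedComponentsWithStats(m.astype('uint8')); print(s[1:],cc[1:])
for v in (150,170,190): # barrel mid columns (bright)
    r=im[v,300:350].min(1); k=np.where(r>140)[0]+300; print(v,k.min(),k.max())
a=plane("wrist",324,127,.1,c);b=plane("wrist",325,280,.1,c);print(a,b,np.linalg.norm(a-b),b+(a-b)*42/122)
print("head top plane",plane("wrist",325,227,.114,c), plane("wrist",325,209,.114,c),plane("wrist",325,244,.114,c))
# stem
print("pin", *tri(ray("top",232.0,227.9),ray("side",282.2,266.7),ray("wrist",604,47,c)))
print("stemtop",*tri(ray("top",232.4,228.5),ray("side",282.5,272.2),ray("wrist",594,52,c)))
```

```text
[[309 209  31  45 917]
 [318 224   1   1   1]
 [315 226   5   2   5]
 [323 226   1   1   1]
 [327 228   1   1   1]
 [329 228   1   2   2]] [[323.1439 235.4515]
 [318.     224.    ]
 [317.     226.8   ]
 [323.     226.    ]
 [327.     228.    ]
 [329.     228.5   ]]
150 317 333
170 315 332
190 300 332
[0.4357 0.0761 0.1   ] [ 0.4409 -0.0439  0.1   ] 0.12013503695556517 [ 0.4391 -0.0026  0.1   ]
head top plane [0.439  0.0043 0.114 ] [0.4384 0.0179 0.114 ] [ 0.4395 -0.009   0.114 ]
pin [0.5989 0.1243 0.1405] [np.float64(0.0009113741582673681), np.float64(0.000477651501833982), np.float64(0.0007981098578185565)]
stemtop [0.5993 0.1248 0.1307] [np.float64(0.0005522452073358906), np.float64(0.0004583957566120297), np.float64(0.0008829282510025131)]
```

```bash
python3 -m jog '[{"linear":[0.045,0.05,0],"roll":0},{"linear":[0,0,0.5],"roll":0},{"linear":[0,0,0.5],"roll":0},{"linear":[0,0,0.5],"roll":0},{"linear":[0,0,0.5],"roll":0},{"linear":[0,0,0.5],"roll":0},{"linear":[0,0,0.5],"roll":0},{"linear":[0,0,0.3],"roll":0},{"linear":[0,0,0.2],"roll":0},{"linear":[0,0,0.16],"roll":0},{"linear":[0,0,0],"roll":0},{"linear":[0,0,0],"roll":0}]' 1 60
python3 -m jog '[{"linear":[0,0,0],"roll":0},{"linear":[0,0,0],"roll":0},{"linear":[0,0,0],"roll":0},{"linear":[0,0,0],"roll":0},{"linear":[0,0,0],"roll":0},{"linear":[0,0,0],"roll":0},{"linear":[0,0,0],"roll":0},{"linear":[0,0,0],"roll":0},{"linear":[0,0,0],"roll":0},{"linear":[0,0,0],"roll":0},{"linear":[0,0,0],"roll":0},{"linear":[0,0,0],"roll":0}]' -1 60
```

```text
time_s: 4.2
position: [0.4399, -0.0014, 0.0852]
tool_rot: [[-0.033, 0.999, 0.0], [0.999, 0.033, -0.0], [-0.0, 0.0, -1.0]]
ft_force: [0.5, -0.2, 0.8]
grip_width: 0.0855
gripper_force: 0.0
time_s: 5.2
position: [0.4406, -0.0016, 0.0854]
tool_rot: [[-0.033, 0.999, 0.002], [0.999, 0.033, -0.001], [-0.001, 0.002, -1.0]]
ft_force: [3.6, -0.9, 5.9]
grip_width: 0.0228
gripper_force: 61.0
```

```bash
python3 -m jog '[{"linear":[0,0,-0.2],"roll":0},{"linear":[0,0,-0.3],"roll":0},{"linear":[0,0,-0.4],"roll":0},{"linear":[0,0,-0.4],"roll":0},{"linear":[0,0,-0.4],"roll":0},{"linear":[0,0,-0.4],"roll":0},{"linear":[0,0,-0.4],"roll":0},{"linear":[0,0,-0.4],"roll":0},{"linear":[0,0,-0.4],"roll":0},{"linear":[0,0,0],"roll":0},{"linear":[0,0,0],"roll":0},{"linear":[0,0,0],"roll":0}]'
python3 - <<'E'
from h import *
import cv2
c=optics.calibration("wrist"); im=optics.get_image("wrist"); t=optics.get_image("top");s=optics.get_image("side")
a=np.vstack([np.hstack([cv2.resize(im,(400,300)),cv2.resize(t[210:360,190:390],(400,300),interpolation=2)]),np.hstack([cv2.resize(s[200:320,250:410],(400,300),interpolation=2),cv2.resize(im[150:450,120:520],(400,300))])])
cv2.imwrite("pics/m2.png",a[:,:,::-1]); s=env.observe(); print(s["position"],s["ft_force"])
E
```

```text
time_s: 6.2
position: [0.4388, -0.0012, 0.2158]
tool_rot: [[-0.033, 0.999, -0.003], [0.999, 0.033, 0.001], [0.001, -0.003, -1.0]]
ft_force: [0.3, -0.6, -0.8]
grip_width: 0.023
gripper_force: 60.3
[ 0.4391221  -0.00127535  0.21596618] [-0.9231132   1.03052687 -1.5055945 ]
```

View pics/m2.png

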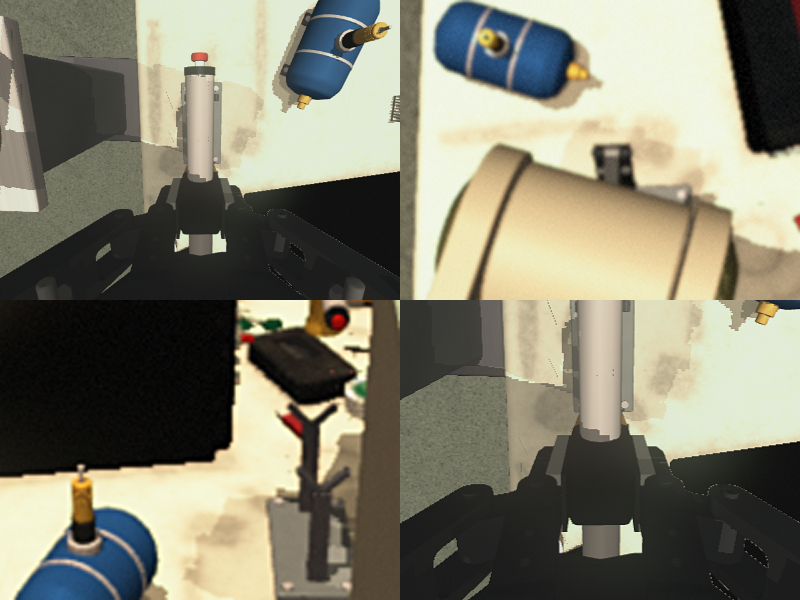

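The gauge is held level and straight and the rack is empty behind it. Moving above the valve.

```bash
python3 -m jog '[{"linear":[0.2,0.3,0],"roll":0},{"linear":[0.4,0.5,0],"roll":0},{"linear":[0.4,0.55,0],"roll":0},{"linear":[0.5,0.65,0],"roll":0},{"linear":[0.5,0.65,0],"roll":0},{"linear":[0.4,0.55,0],"roll":0},{"linear":[0.4,0.55,0],"roll":0},{"linear":[0.2,0.35,0],"roll":0},{"linear":[0,0,0],"roll":0},{"linear":[0,0,0],"roll":0},{"linear":[0,0,0],"roll":0},{"linear":[0,0,0],"roll":0}]'
python3 - <<'E'
from h import *
import cv2
s=optics.get_image("side"); f=[env.observe()]
cv2.imwrite("pics/s3.png",cv2.resize(s[170:330,200:400],(750,600),interpolation=2)[:,:,::-1]); s=env.observe(); print(s["position"],s["ft_force"],np.round(s["tool_rot"],3).tolist())
E
```

```text
time_s: 7.35
position: [0.599, 0.1234, 0.2169]
tool_rot: [[-0.032, 0.999, -0.001], [0.999, 0.032, -0.0], [-0.0, -0.001, -1.0]]
ft_force: [0.3, 0.0, -1.3]
grip_width: 0.0231
gripper_force: 60.3
[0.59910151 0.12335263 0.21706097] [-0.53602894  0.05759707 -1.61556645] [[-0.032, 0.999, -0.0], [0.999, 0.032, -0.0], [-0.0, -0.0, -1.0]]
```

View pics/s3.png

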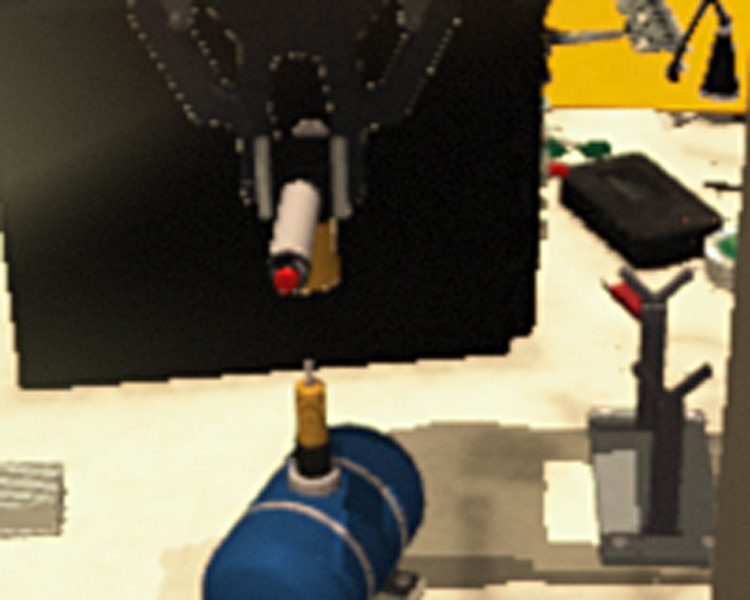

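The chuck sits in line with the pin: chuck mid about 306, valve axis about 304 at that height in the crop. Descending to just above the stem, then in small steps while watching the force.

```bash
python3 -m jog '[{"linear":[0.04,0,0.2],"roll":0},{"linear":[0,0,0.3],"roll":0},{"linear":[0,0,0.3],"roll":0},{"linear":[0,0,0.3],"roll":0},{"linear":[0,0,0.2],"roll":0},{"linear":[0,0,0],"roll":0},{"linear":[0,0,0],"roll":0}]'
python3 -m jog '[{"linear":[0,0,0.05],"roll":0},{"linear":[0,0,0.05],"roll":0},{"linear":[0,0,0.05],"roll":0},{"linear":[0,0,0],"roll":0},{"linear":[0,0,0],"roll":0}]'
python3 -m jog '[{"linear":[0,0,0.05],"roll":0},{"linear":[0,0,0.05],"roll":0},{"linear":[0,0,0.05],"roll":0},{"linear":[0,0,0],"roll":0},{"linear":[0,0,0],"roll":0}]'
```

```text
time_s: 7.98
position: [0.5995, 0.1254, 0.1648]
tool_rot: [[-0.032, 0.999, -0.0], [0.999, 0.032, -0.0], [-0.0, -0.0, -1.0]]
ft_force: [-0.2, 0.6, -1.1]
grip_width: 0.023
gripper_force: 60.3
time_s: 8.4
position: [0.5996, 0.1255, 0.159]
tool_rot: [[-0.033, 0.999, 0.0], [0.999, 0.033, -0.0], [-0.0, 0.0, -1.0]]
ft_force: [-0.6, -0.7, -1.5]
grip_width: 0.0234
gripper_force: 60.3
time_s: 8.82
position: [0.5996, 0.1255, 0.1529]
tool_rot: [[-0.033, 0.999, 0.0], [0.999, 0.033, 0.0], [0.0, 0.0, -1.0]]
ft_force: [-0.0, 0.1, -0.5]
grip_width: 0.0232
gripper_force: 60.3
```

```bash
python3 -m jog '[{"linear":[0,0,0.05],"roll":0},{"linear":[0,0,0.05],"roll":0},{"linear":[0,0,0],"roll":0},{"linear":[0,0,0],"roll":0}]'
python3 -m jog '[{"linear":[0,0,0.05],"roll":0},{"linear":[0,0,0],"roll":0},{"linear":[0,0,0],"roll":0}]'
```

```text
time_s: 9.15
position: [0.5997, 0.1255, 0.1491]
tool_rot: [[-0.033, 0.999, 0.0], [0.999, 0.033, 0.0], [-0.0, 0.0, -1.0]]
ft_force: [-0.2, -0.9, 2.0]
grip_width: 0.0233
gripper_force: 60.6
time_s: 9.4
position: [0.5997, 0.1255, 0.1471]
tool_rot: [[-0.033, 0.999, 0.0], [0.999, 0.033, 0.0], [0.0, 0.0, -1.0]]
ft_force: [-1.0, -0.0, 2.9]
grip_width: 0.0235
gripper_force: 60.8
```

```bash
python3 -m jog '[{"linear":[0,0,0.05],"roll":0},{"linear":[0,0,0.05],"roll":0},{"linear":[0,0,0],"roll":0},{"linear":[0,0,0],"roll":0}]'
python3 -m jog '[{"linear":[0,0,0.03],"roll":0},{"linear":[0,0,0],"roll":0},{"linear":[0,0,0],"roll":0}]'
```

```text
time_s: 9.73
position: [0.5997, 0.1255, 0.143]
tool_rot: [[-0.033, 0.999, 0.0], [0.999, 0.033, 0.0], [0.0, 0.0, -1.0]]
ft_force: [0.3, -0.5, 5.0]
grip_width: 0.0233
gripper_force: 61.1
time_s: 9.98
position: [0.5998, 0.1255, 0.1423]
tool_rot: [[-0.033, 0.999, 0.001], [0.999, 0.033, 0.0], [-0.0, 0.001, -1.0]]
ft_force: [-0.8, 0.0, 7.8]
grip_width: 0.0228
gripper_force: 61.4
```

```bash
python3 -m jog '[{"linear":[0,0,0.02],"roll":0},{"linear":[0,0,0],"roll":0},{"linear":[0,0,0],"roll":0}]'
python3 -m jog '[{"linear":[0,0,0.015],"roll":0},{"linear":[0,0,0],"roll":0},{"linear":[0,0,0],"roll":0}]'; python3 -c "
from rig import env; print(env.observe()['ft_force'])"
```

```text
time_s: 10.23
position: [0.5998, 0.1255, 0.1418]
tool_rot: [[-0.033, 0.999, 0.001], [0.999, 0.033, 0.0], [-0.0, 0.001, -1.0]]
ft_force: [-2.1, 0.4, 9.6]
grip_width: 0.0234
gripper_force: 61.7
time_s: 10.48
position: [0.5998, 0.1255, 0.1414]
tool_rot: [[-0.033, 0.999, 0.002], [0.999, 0.033, -0.0], [-0.0, 0.002, -1.0]]
ft_force: [-2.6, 0.8, 11.0]
grip_width: 0.0232
gripper_force: 61.9
[-2.57798134  0.77930376 11.01063079]
```

```bash
python3 -m jog '[{"linear":[0,0,0.015],"roll":0},{"linear":[0,0,0],"roll":0},{"linear":[0,0,0],"roll":0},{"linear":[0,0,0],"roll":0}]'
python3 -m jog '[{"linear":[0,0,0.012],"roll":0},{"linear":[0,0,0],"roll":0},{"linear":[0,0,0],"roll":0},{"linear":[0,0,0],"roll":0}]'
```

```text
time_s: 10.82
position: [0.5999, 0.1255, 0.1411]
tool_rot: [[-0.033, 0.999, 0.002], [0.999, 0.033, -0.0], [-0.0, 0.002, -1.0]]
ft_force: [-2.9, -0.6, 12.5]
grip_width: 0.023
gripper_force: 62.1
time_s: 11.15
position: [0.5999, 0.1255, 0.1408]
tool_rot: [[-0.033, 0.999, 0.002], [0.999, 0.033, -0.0], [-0.0, 0.002, -1.0]]
ft_force: [-3.5, -0.2, 13.6]
grip_width: 0.0232
gripper_force: 62.3
```

```bash
python3 -m jog '[{"linear":[0,0,0.013],"roll":0},{"linear":[0,0,0],"roll":0},{"linear":[0,0,0],"roll":0},{"linear":[0,0,0],"roll":0},{"linear":[0,0,0],"roll":0},{"linear":[0,0,0],"roll":0},{"linear":[0,0,0],"roll":0},{"linear":[0,0,0],"roll":0},{"linear":[0,0,0],"roll":0},{"linear":[0,0,0],"roll":0},{"linear":[0,0,0],"roll":0},{"linear":[0,0,0],"roll":0}]'
python3 -m jog '[{"linear":[0,0,0],"roll":0},{"linear":[0,0,0],"roll":0},{"linear":[0,0,0],"roll":0},{"linear":[0,0,0],"roll":0},{"linear":[0,0,0],"roll":0},{"linear":[0,0,0],"roll":0}]'
python3 - <<'E'
from h import *
import cv2
im=optics.get_image("wrist"); cv2.imwrite("pics/w4.png",im[:,:,::-1])
im=im.astype(int); m=(im[...,0]>150)&(im[...,1]<90)&(im[...,2]<90); m[:,:250]=0; m[:,400:]=0
n,l,s,c=cv2.connectedComponentsWithStats(m.astype('uint8')); print([tuple(x) for x in s[1:] if x[4]>20])
# reference before pressing, same crop location (m2 mosaic, half scale)
E
```

```text
time_s: 12.15
position: [0.5999, 0.1255, 0.1404]
tool_rot: [[-0.033, 0.999, 0.002], [0.999, 0.033, -0.0], [-0.0, 0.002, -1.0]]
ft_force: [-3.5, 0.5, 14.7]
grip_width: 0.0231
gripper_force: 62.4
time_s: 12.65
position: [0.5999, 0.1255, 0.1404]
tool_rot: [[-0.033, 0.999, 0.002], [0.999, 0.033, -0.0], [-0.0, 0.002, -1.0]]
ft_force: [-2.8, -1.0, 16.0]
grip_width: 0.023
gripper_force: 62.4
[(np.int32(307), np.int32(35), np.int32(25), np.int32(14), np.int32(291))]
```

View pics/w4.png

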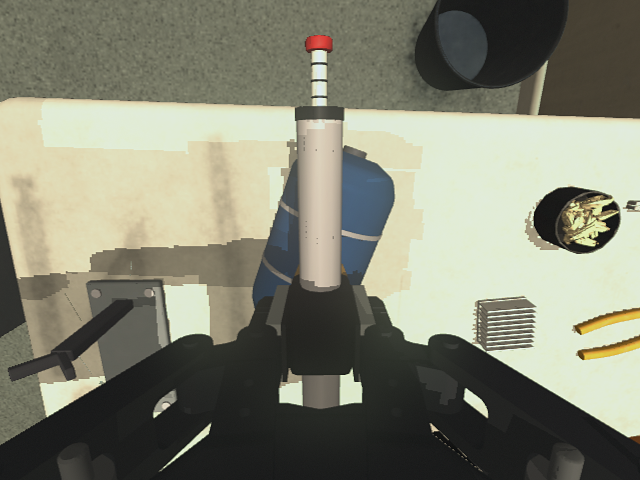

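The rod is out: red end at (319,42), barrel end at (320,110), which is about 19 mm. It is seated at about 16 N. Lifting off and returning.

```bash
python3 -m jog '[{"linear":[0,0,-0.05],"roll":0},{"linear":[0,0,-0.1],"roll":0},{"linear":[0,0,-0.2],"roll":0},{"linear":[0,0,-0.3],"roll":0},{"linear":[0,0,-0.3],"roll":0},{"linear":[0,0,-0.4],"roll":0},{"linear":[0,0,-0.4],"roll":0},{"linear":[0,0,-0.2],"roll":0},{"linear":[0,0,0],"roll":0},{"linear":[0,0,0],"roll":0}]'
python3 -m jog '[{"linear":[-0.2,-0.3,0],"roll":0},{"linear":[-0.4,-0.5,0],"roll":0},{"linear":[-0.4,-0.55,0],"roll":0},{"linear":[-0.5,-0.65,0],"roll":0},{"linear":[-0.5,-0.65,0],"roll":0},{"linear":[-0.4,-0.55,0],"roll":0},{"linear":[-0.4,-0.55,0],"roll":0},{"linear":[-0.24,-0.32,0],"roll":0},{"linear":[0,0,0],"roll":0},{"linear":[0,0,0],"roll":0},{"linear":[0,0,0],"roll":0},{"linear":[0,0,0],"roll":0}]'
```

```text
time_s: 13.53
position: [0.5993, 0.1255, 0.216]
tool_rot: [[-0.033, 0.999, -0.001], [0.999, 0.033, -0.0], [0.0, -0.001, -1.0]]
ft_force: [0.5, -0.7, -1.5]
grip_width: 0.0229
gripper_force: 60.3
time_s: 14.53
position: [0.4413, -0.001, 0.2163]
tool_rot: [[-0.033, 0.999, -0.001], [0.999, 0.033, 0.0], [0.0, -0.001, -1.0]]
ft_force: [0.5, 0.1, -1.1]
grip_width: 0.0231
gripper_force: 60.2
```

```bash
python3 -m jog '[{"linear":[0,-0.02,0.3],"roll":0},{"linear":[0,0,0.4],"roll":0},{"linear":[0,0,0.5],"roll":0},{"linear":[0,0,0.5],"roll":0},{"linear":[0,0,0.4],"roll":0},{"linear":[0,0,0.3],"roll":0},{"linear":[0,0,0.2],"roll":0},{"linear":[0,0,0.2],"roll":0},{"linear":[0,0,0.1],"roll":0},{"linear":[0,0,0.1],"roll":0},{"linear":[0,0,0],"roll":0},{"linear":[0,0,0],"roll":0}]'
python3 -m jog '[{"linear":[0,0,0.05],"roll":0},{"linear":[0,0,0.05],"roll":0},{"linear":[0,0,0.05],"roll":0},{"linear":[0,0,0.05],"roll":0},{"linear":[0,0,0],"roll":0},{"linear":[0,0,0],"roll":0},{"linear":[0,0,0],"roll":0}]'
```

```text
time_s: 15.53
position: [0.4403, -0.0014, 0.0969]
tool_rot: [[-0.033, 0.999, 0.0], [0.999, 0.033, -0.0], [-0.0, 0.0, -1.0]]
ft_force: [0.5, -0.9, -2.2]
grip_width: 0.0232
gripper_force: 60.2
time_s: 16.12
position: [0.4401, -0.0014, 0.0888]
tool_rot: [[-0.033, 0.999, 0.0], [0.999, 0.033, -0.0], [-0.0, 0.0, -1.0]]
ft_force: [0.3, -0.3, -1.8]
grip_width: 0.0229
gripper_force: 60.2
```

```bash
python3 -m jog '[{"linear":[0,0,0.04],"roll":0},{"linear":[0,0,0.02],"roll":0},{"linear":[0,0,0],"roll":0},{"linear":[0,0,0],"roll":0},{"linear":[0,0,0],"roll":0}]'
python3 -m jog '[{"linear":[0,0,0.02],"roll":0},{"linear":[0,0,0],"roll":0},{"linear":[0,0,0],"roll":0},{"linear":[0,0,0],"roll":0}]'
```

```text
time_s: 16.53
position: [0.44, -0.0014, 0.0863]
tool_rot: [[-0.033, 0.999, -0.0], [0.999, 0.033, 0.0], [0.0, -0.0, -1.0]]
ft_force: [0.9, -0.5, -1.1]
grip_width: 0.0231
gripper_force: 60.2
time_s: 16.87
position: [0.4404, -0.0014, 0.0857]
tool_rot: [[-0.033, 0.999, 0.001], [0.999, 0.033, -0.0], [-0.0, 0.001, -1.0]]
ft_force: [0.7, -0.6, 1.1]
grip_width: 0.0232
gripper_force: 60.7
```

The gauge is touching the rest at the original height. Releasing and retreating upward.

```bash
python3 -m jog '[{"linear":[0,0,0.01],"roll":0},{"linear":[0,0,0],"roll":0},{"linear":[0,0,0],"roll":0},{"linear":[0,0,0],"roll":0},{"linear":[0,0,0],"roll":0},{"linear":[0,0,0],"roll":0},{"linear":[0,0,0],"roll":0},{"linear":[0,0,0],"roll":0},{"linear":[0,0,0],"roll":0},{"linear":[0,0,0],"roll":0},{"linear":[0,0,0],"roll":0},{"linear":[0,0,0],"roll":0}]' 1
python3 -m jog '[{"linear":[0,0,-0.2],"roll":0},{"linear":[0,0,-0.3],"roll":0},{"linear":[0,0,-0.4],"roll":0},{"linear":[0,0,-0.5],"roll":0},{"linear":[0,0,-0.5],"roll":0},{"linear":[0,0,-0.5],"roll":0},{"linear":[0,0,-0.5],"roll":0},{"linear":[0,0,-0.5],"roll":0},{"linear":[0,0,-0.3],"roll":0},{"linear":[0,0,0],"roll":0},{"linear":[0,0,0],"roll":0},{"linear":[0,0,0],"roll":0}]'
python3 - <<'E'
from h import *
import cv2
im=optics.get_image("wrist"); s=optics.get_image("side")
a=np.hstack([im[60:360,200:500],cv2.resize(s[220:340,310:410],(400,480),interpolation=2)[:300]])
cv2.imwrite("pics/f5.png",a[:,:,::-1])
E
```

```text
time_s: 17.87
position: [0.4401, -0.0014, 0.0851]
tool_rot: [[-0.033, 0.999, 0.0], [0.999, 0.033, -0.0], [-0.0, 0.0, -1.0]]
ft_force: [-0.0, -0.6, -0.4]
grip_width: 0.0853
gripper_force: 0.0
time_s: 18.87
position: [0.4396, -0.0013, 0.2324]
tool_rot: [[-0.033, 0.999, -0.001], [0.999, 0.033, 0.0], [0.0, -0.001, -1.0]]
ft_force: [-0.5, -0.6, -0.3]
grip_width: 0.0856
gripper_force: 0.0
```

View pics/f5.png

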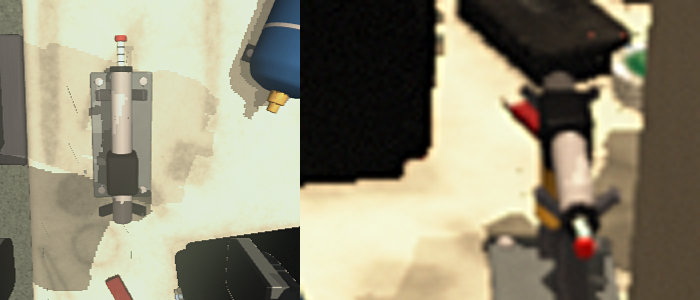

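The gauge lies back in both V blocks as before: head at crop (122,172), barrel end at (121,70). The rod is still out, with its red end at (120,38).

```bash
python3 -c "
from rig import env; print(env.close_job())"
```

```text
the job is handed in; nothing more can be done
None
```

The gauge was seated on the valve stem at about 16 N for over a second, then laid back in its V rests with the rod left out about 19 mm (read from the camera picture); I handed the job in at about 19 s of the 72 s, and no verdict came back.

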